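# Set out the spoon and take the cap off the feeder drum

### The job

I am about to refill the fish feeder. Lay the steel spoon flat on the grey mat alongside the tweezer, parallel to it and with its bowl at the same end as the tweezer's tips, and let it go; then unscrew the cap of the feeder drum on top of the caddy - its thread may be right- or left-handed, so try it both ways to find out which way it comes loose - and lift it off. Finish while holding the cap level in the gripper, at least 5 cm above where it sat, so that I can fill the drum; leave the tweezer, the tub and the saucer where they are.

Things in the scene. Friction and masses are not known exactly. Their poses are not given: they have to be found in the camera images.
- spoon: Steel spoon, 150 mm long, 35 g, lying on the dark shelf. Origin on its underside at mid-length; x points along it to the bowl, z up when it lies flat. Level shank 8 mm wide, 4 mm thick, its middle 7 mm above the underside, from x = -32 to +42 mm; round bowl 35 mm across, 9 mm deep, at x = +40 to +75 mm; the handle's flat end, 13 mm wide and 4 mm thick, lies on the surface at x = -57 to -75 mm.
- spoon_grip (a point): On the spoon's level shank, 5 mm from mid-length towards the bowl, about the balance point and 7 mm above the underside: the place to grip it (8 mm wide).
- spoon_bowl (a point): Centre of the spoon's bowl, 57.5 mm from the spoon's origin.
- spoon_end (a point): Near the end of the spoon's handle, 70 mm from the spoon's origin, 5 mm short of the very end.
- mat: Grey drip mat stuck to the shelf, 230 x 125 mm, 3 mm thick. Origin at the centre of its underside, x along its length.
- tweezer: Black plastic tweezer lying on its side on the mat, along the mat's length and 26 to 36 mm to one side of the mat's middle; 150 mm long, 26 mm wide over its open tips, 10 mm high, 20 g. Origin on its underside at mid-length; x points to the two open tips, the joined end is at -x.
- caddy: Three-tier stacking caddy of smoked acrylic standing on the shelf, fixed: 170 x 230 mm in plan (x by y), trays with rims 24 mm high one above the other on corner legs, floors 4, 66 and 128 mm above the shelf, top rim at 148 mm. Origin at the centre of its underside.
- drum: White food drum of a fish feeder, 70 mm diameter, clipped fast and upright in a socket on the top tray, in one of two places about 104 mm apart (the tub stands in the other). Origin at the centre of its underside; shoulder at 50 mm, 52 mm wide neck to its rim at 66 mm. Thread right- or left-hand, which nothing outside shows: turned the wrong way the closed cap comes up hard within 2 to 4 degrees.
- cap: Grey screw cap on the drum, 50 g: ribbed skirt 70 mm in diameter, 16 mm high to its flat top, and on the top an upright finger bar 46 mm long (cap's x), 12 mm thick (y), 20 mm high. Origin at the centre of the skirt's lower edge, 54 mm above the drum's origin when closed. It turns lightly; closed to free is 50 degrees (stop at 53) and only there does it lift straight off.
- cap_grip (a point): On the cap's axis, at mid-height of the finger bar, 26 mm above the cap's origin and 10 mm above its flat top: the place to grip, across the bar's 12 mm thickness.
- tub: Closed purple food tub, 66 mm diameter, 46 mm high, loose on the top tray beside the drum. Origin at the centre of its underside.
- saucer: White ceramic saucer, 116 mm diameter, 16 mm high, loose on the caddy's middle tray. Origin at the centre of its underside.
Not all that is in view belongs to the job. There is more than one size of the spoon; the job needs the largest.

How it is judged:
On the way, in this order (a step that is already met when the one before it is completed fails the run):
1. the spoon lies flat on the mat, parallel to the tweezer and the same way round, let go, while the cap is still on the drum (x of spoon_bowl in the frame of mat between -0.108 and 0.108 m and y of spoon_bowl in the frame of mat between -0.058 and 0.058 m and x of spoon_end in the frame of mat between -0.108 and 0.108 m and y of spoon_end in the frame of mat between -0.058 and 0.058 m and angle between the x axis of spoon and the x axis of tweezer, either way round below 0.26 rad and angle between spoon's own z axis and vertical below 0.12 rad and z of spoon in the frame of mat below 0.008 m and z of spoon_bowl in the frame of mat below 0.011 m and x of spoon_bowl in the frame of tweezer above 0 m and x of spoon_end in the frame of tweezer below 0 m and contact force between the fingers and spoon below 0.05 N and linear speed of spoon below 0.02 m/s and z of cap in the frame of drum below 0.06 m and horizontal distance between cap and drum below 0.006 m), for 0.2 s.
2. the cap is off the drum and held above it (z of cap in the frame of drum above 0.099 m and contact force between the fingers and cap above 1 N and contact force between cap and drum below 0.05 N and contact force between cap and caddy below 0.05 N and contact force between cap and tub below 0.05 N and angle between cap's own z axis and vertical below 0.26 rad and linear speed of cap below 0.03 m/s), for 0.2 s.
At the end, for the whole second after the job is handed in: The gripper holds the cap still, level within 15 degrees, at least 45 mm above its seat and off drum, caddy and tub; the spoon lies flat, released, on the mat (bowl centre and handle end inside its edges), within 15 degrees of parallel to the tweezer, its bowl at the end of the tweezer's tips (all of step 2 and x of spoon_bowl in the frame of mat between -0.108 and 0.108 m and y of spoon_bowl in the frame of mat between -0.058 and 0.058 m and x of spoon_end in the frame of mat between -0.108 and 0.108 m and y of spoon_end in the frame of mat between -0.058 and 0.058 m and angle between the x axis of spoon and the x axis of tweezer, either way round below 0.26 rad and angle between spoon's own z axis and vertical below 0.12 rad and z of spoon in the frame of mat below 0.008 m and z of spoon_bowl in the frame of mat below 0.011 m and x of spoon_bowl in the frame of tweezer above 0 m and x of spoon_end in the frame of tweezer below 0 m and contact force between the fingers and spoon below 0.05 N and linear speed of spoon below 0.02 m/s); the arm keeps its last pose, push and grip.
It fails at once if the tweezer is moved by more than 20 mm (distance of tweezer from where it was at the start of the episode above 0.02 m).
It fails at once if the tub is moved by more than 20 mm (distance of tub from where it was at the start of the episode above 0.02 m).
It fails at once if the saucer is moved by more than 20 mm (distance of saucer from where it was at the start of the episode above 0.02 m).
It also fails if it takes over 64 s, if anything falls off the work surface, if the arm or the gripper's body presses on something with over 40 N, if the wrist force passes 120 N, or if a joint passes its speed limit or range.

### The arm

A 6-joint arm with a two-finger parallel gripper is mounted at the origin on the work surface. World frame = base frame: x ahead of the robot, y to its left, z up, the work surface at z = 0. Lengths are in m, angles in rad, forces in N, time in s.
With the tool pointing down it reaches from about 0.25 to 0.775 m from the base axis. Payload 4 kg.
Tool frame: the origin (TCP) lies on the centre line of the jaws, within the pads' length; the fingertips stand 19 mm ahead of it and the grasp point (between the pads) is the TCP; y points along the fingers, z is the direction in which the jaws open and shut, and the axes are right-handed (so a half turn about y gives the same grasp; the last joint's range is limited). The gripper opens to 94 mm and grips with 3 to 60 N. Pads are 16 mm wide; open, the fingers measure 119 mm over their backs; the gripper's body (75 mm by 177 mm) begins 78 mm behind the grasp point.
Start: joints at [-1.444, 0.087, 1.371, -0, 1.684, -0.103], TCP at [0.125, -0.536, 0.199] pointing down, gripper open.
Joint ranges: [-3.1, 3.1], [-0.76, 2.03], [0.27, 2.55], [-1.08, 4.22], [0.17, 2.65], [-2.57, 2.57]. Speed limits (rad/s): [2.79, 2.79, 3.14, 3.14, 3.14, 3.14].

### API

Orientations are given as a unit quaternion [x, y, z, w].
In Python, from rig import env, vision gives the robot as it stands.
- The arm moves only by the tool carry_out, never from a script. Its arguments are lists of equal length, an entry for each row: "hand": the finger opening in m, from 0 to 0.094; "translation": the shift along the tool's x, y, z in m, a list of three; "roll": the turn about the tool's y in rad. A call has 1 to 5 rows; each row shifts and turns the pose as measured when the row begins, along the tool's axes as they then stand; what a row does not reach is not made up. A row lasts 1/12 s, in which the tool goes at most 41.7 mm and 7.16 degrees, less where a joint would pass 70% of its speed; a pose out of reach is approached as far as the arm can. A call with a gripper value outside its range is refused whole. The fingers move at their own pace and stop on an object; the grip force is fixed at half the most. Time passes only in rows, so rows that do not move let the fingers close. It gives the time, the measured TCP pose, the force and the opening at its end, in the units of the state.
- env.observe(): the state, without advancing time (a new reading comes with each control period).
- vision.camera(name): name is "scene" or "side" or "wrist"; returns a dict with "color" (400x640x3 uint8, red, green, blue), "depth" (400x640 float32, m along the optical axis (not along the pixel's ray), 0 where there is no reading), "fx", "fy", "cx", "cy" (pixels), "R" (3x3) and "t" (3): a world point X has camera coordinates R X + t. Camera axes: x right, y down, z forward; pixel columns grow to the right and rows downward; lengths in m; the calibration is good to about 2 mm. The wrist camera is an equidistant fisheye: a pixel r from the principal point sees the ray r / f radians off the axis. A picture is of the moment at which its call begins.
- env.hand_in(): hands the job in, once; it reports no verdict.
The state is a dict: "clock": time; "q": joint angles; "qvel": joint speeds; "joint_torque": joint torques, N m; "tcp_pos": TCP position; "tcp_rot": TCP orientation; "ft_force": force on the tool from outside, world axes, zero at the start; "ft_torque": the same for the moment, N m; "finger_gap": opening from 0.0 (shut) to 1.0 (fully open).
Only numpy, scipy, OpenCV 4.12 (cv2) and the standard library are available. Lean on these libraries where they do the work, as an engineer would, in place of code of your own. Each camera call takes 0.05 s, during which the arm holds its last target. There are 200 camera calls.

## Working session

There is one attempt and no reset: what is moved stays moved. The work goes in short steps, Python scripts to look and compute and a tool call to move; the robot and the scene stay as the last step left them, time stands still between calls to the robot, and variables do not carry over. Pictures are saved under pics/ and viewed, about 8 in all and at most 12, crops included, and the job is handed in when it is done.

Besides the shell and the picture viewer there is one more tool, called as name([rows], argument=value, ...), one row to a line, values as JSON. carry_out: Moves the arm, as the interface text tells. Its arguments: {"type":"object","properties":{"hand":{"type":"array"},"translation":{"type":"array"},"roll":{"type":"array"}},"required":["hand","translation","roll"]}

```bash
mkdir -p pics; ls
python3 - <<'E'
from rig import env, vision
import cv2,numpy as np
s=env.observe();print({k:np.round(v,3) for k,v in s.items()})
for n in ["scene","side"]:
    c=vision.camera(n);np.savez(f"pics/{n}0.npz",**c);cv2.imwrite(f"pics/{n}0.png",c["color"][...,::-1])
    print(n,c["fx"],c["cx"],c["cy"],np.round(-c["R"].T@c["t"],3),np.round(c["R"],2).tolist())
a=[cv2.imread(f"pics/{n}0.png") for n in("scene","side")]
E
```

```text
pics
{'clock': np.float64(0.0), 'q': array([-1.444,  0.088,  1.372, -0.   ,  1.684, -0.103]), 'qvel': array([ 0.   , -0.001,  0.001,  0.002,  0.   ,  0.   ]), 'joint_torque': array([-1.0000e-03, -3.4018e+01, -3.0243e+01,  7.2000e-02,  3.3000e-02,
       -0.0000e+00]), 'tcp_pos': array([ 0.125, -0.535,  0.198]), 'tcp_rot': array([-0.081,  0.703, -0.702,  0.081]), 'ft_force': array([-0.228,  0.151,  0.062]), 'ft_torque': array([-0.005, -0.008, -0.01 ]), 'finger_gap': np.float64(0.997)}
scene 493.8053355503086 313.54868529030887 197.45155557877763 [1.378 0.159 1.081] [[-0.19, 0.98, 0.01], [0.72, 0.15, -0.67], [-0.66, -0.12, -0.74]]
side 397.0201476826509 313.10562353019856 195.33845785026392 [ 0.364 -0.742  0.743] [[0.97, -0.23, 0.01], [-0.14, -0.62, -0.77], [0.19, 0.75, -0.64]]
```

View pics/scene0.png

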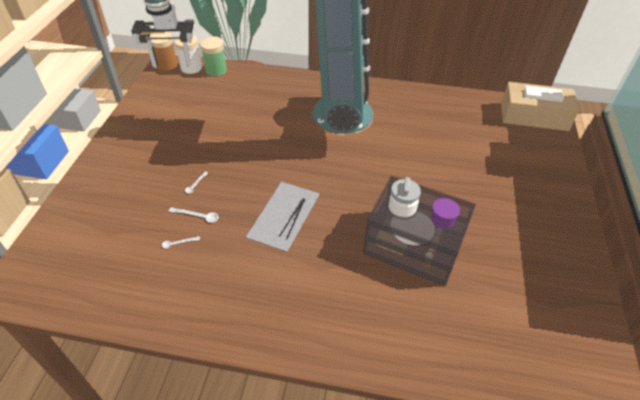

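View pics/side0.png

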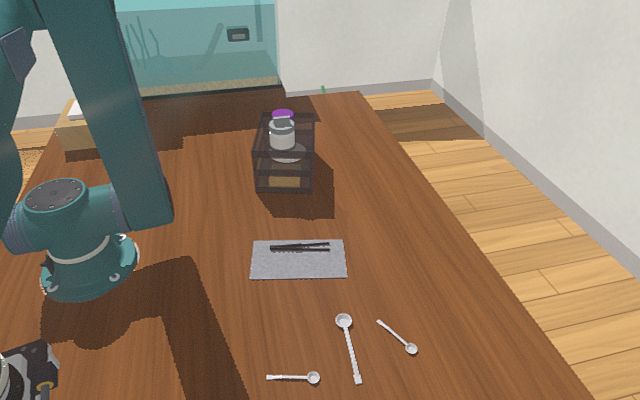

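Three spoons in view: scene (193,214), (197,183) and (181,242), which are the same as side (348,348), (293,378) and (397,337). The one at (193,214) / side (348,348) looks longest. Next I measure all three and confirm in an enlarged crop.

```bash
cat > h.py <<'E'
import numpy as np,cv2
def load(n): return dict(np.load(f"pics/{n}.npz"))
def onz(c,u,v,z):
    """pixel -> world at height z"""
    d=c["R"].T@np.stack([(np.asarray(u,float)-c["cx"])/c["fx"],(np.asarray(v,float)-c["cy"])/c["fy"],np.ones(np.size(u))]).reshape(3,-1)
    o=-c["R"].T@c["t"]; return (o[:,None]+d*((z-o[2])/d[2])).T
def cloud(c):
    v,u=np.mgrid[:400,:640];D=c["depth"]
    P=np.stack([(u-c["cx"])/c["fx"]*D,(v-c["cy"])/c["fy"]*D,D],-1)
    return (P-c["t"])@c["R"]
def pca(P):
    m=P.mean(0)[:2];w,V=np.linalg.eigh(np.cov((P[:,:2]-m).T));a=V[:,1]
    s=(P[:,:2]-m)@a; return m+a*(s.max()+s.min())/2,a,np.ptp(s),((s-s.min())/np.ptp(s)).mean()
E
python3 - <<'E'
from h import *
for n,rois in dict(scene0=[(160,225,203,228),(178,215,168,198),(155,207,232,252)],side0=[(330,370,308,388),(260,325,368,390),(370,425,315,358)]).items():
    c=load(n);hsv=cv2.cvtColor(c["color"],cv2.COLOR_RGB2HSV)
    for a,b,e,f in rois:
        m=np.zeros((400,640),bool);m[e:f,a:b]=(hsv[e:f,a:b,1]<70)&(hsv[e:f,a:b,2]>100)
        v,u=np.nonzero(m);P=onz(c,u,v,0.006);ce,ax,L,fr=pca(P);print(n,"spoon",ce.round(3),ax.round(3),"L",L.round(3),"bowlfrac",round(fr,2),len(u))
    P=cloud(c);x,y,w,h=(360,170,480-360,290-170) if n=="scene0" else(240,100,90,100)
    col=c["color"].astype(int)
    pur=(col[...,2]>col[...,1]+50)&(col[...,0]>col[...,1]+30)&(P[...,2]>.1)
    print(" purple",np.median(P[pur],0).round(3),P[pur].min(0).round(3),P[pur].max(0).round(3))
    q=P[y:y+h,x:x+w].reshape(-1,3)
    for lo,hi in((.17,.203),(.203,.23)):
        k=q[(q[:,2]>lo)&(q[:,2]<hi)];print(" z",lo,hi,len(k), k.min(0).round(3) if len(k) else '',k.max(0).round(3) if len(k) else '',k.mean(0).round(3))
    m=np.zeros((400,640),bool)
    r=(245,322,180,252) if n=="scene0" else (245,350,236,282)
    a,b,e,f=r;g=np.zeros_like(m);g[e:f,a:b]=hsv[e:f,a:b,1]<45
    v,u=np.nonzero(g);cn=cv2.boxPoints(cv2.minAreaRect(onz(c,u,v,.003)[:,:2].astype(np.float32)));print(" mat",cn.round(3).tolist(),cn.mean(0).round(3))
    g2=np.zeros_like(m);g2[e:f,a:b]=(hsv[e:f,a:b,2]<75)
    g2&=cv2.morphologyEx(g.astype(np.uint8),cv2.MORPH_CLOSE,np.ones((15,15)))>0
    v,u=np.nonzero(g2);ce,ax,L,fr=pca(onz(c,u,v,.011));print(" tweezer",ce.round(3),ax.round(3),L.round(3),round(fr,2),len(u))
a=load("scene0")["color"][160:260,150:330,::-1];b=load("side0")["color"][225:395,240:430,::-1]
cv2.imwrite("pics/crop1.png",np.vstack([cv2.resize(a,(540,300),interpolation=2),cv2.resize(b,None,fx=540/190,fy=540/190,interpolation=2)])[:790])
E
python3 -c "
import cv2;i=cv2.imread('pics/crop1.png');print(i.shape);s=590/i.shape[0];cv2.imwrite('pics/crop1.png',cv2.resize(i,None,fx=s,fy=s))"
```

```text
scene0 spoon [ 0.542 -0.347] [0.053 0.999] L 0.152 bowlfrac 0.58 310
scene0 spoon [ 0.421 -0.381] [-0.96  0.28] L 0.104 bowlfrac 0.44 144
scene0 spoon [ 0.643 -0.345] [-0.447  0.895] L 0.105 bowlfrac 0.44 185
 purple [0.538 0.332 0.173] [0.46  0.159 0.127] [1.378 0.368 1.081]
 z 0.17 0.203 995 [0.479 0.193 0.17 ] [0.568 0.363 0.202] [0.53  0.271 0.184]
 z 0.203 0.23 90 [0.49  0.223 0.203] [0.539 0.234 0.222] [0.52  0.228 0.215]
 mat [[0.36500000953674316, -0.13199999928474426], [0.5929999947547913, -0.17900000512599945], [0.6179999709129333, -0.05400000140070915], [0.39100000262260437, -0.007000000216066837]] [ 0.492 -0.093]
 tweezer [ 0.455 -0.052] [-0.975  0.223] 0.026 0.45 7
side0 spoon [ 0.541 -0.351] [0.083 0.997] L 0.154 bowlfrac 0.55 517
side0 spoon [ 0.418 -0.386] [-0.972  0.236] L 0.1 bowlfrac 0.4 305
side0 spoon [ 0.641 -0.351] [-0.488  0.873] L 0.099 bowlfrac 0.4 241
 purple [0.534 0.331 0.173] [0.501 0.305 0.143] [0.565 0.399 0.176]
 z 0.17 0.203 529 [0.479 0.187 0.17 ] [0.565 0.36  0.203] [0.517 0.24  0.185]
 z 0.203 0.23 108 [0.49  0.215 0.203] [0.535 0.234 0.219] [0.512 0.221 0.212]
 mat [[0.36399999260902405, -0.13699999451637268], [0.5899999737739563, -0.18299999833106995], [0.6150000095367432, -0.05999999865889549], [0.3889999985694885, -0.013000000268220901]] [ 0.489 -0.098]
 tweezer [ 0.499 -0.07 ] [-0.98   0.198] 0.147 0.5 254
(783, 540, 3)
```

View pics/crop1.png

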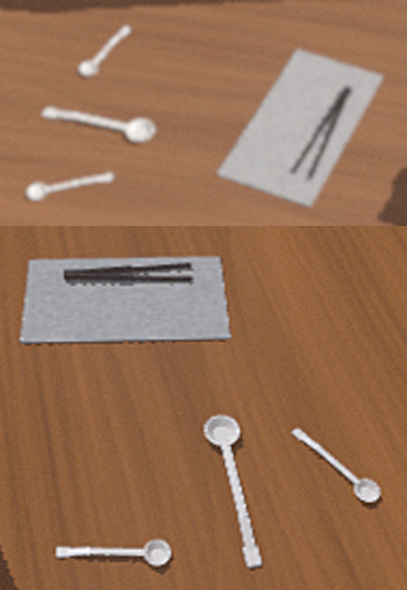

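Side view (348,348) and scene (193,214) agree: it is 152 mm long against about 100 mm for the other two, so it is the spoon, with its bowl towards +y. The tweezer tips point to world +x (side crop, right end). Mat angle is about -11.7°.

```bash
cat >> h.py <<'E'
from scipy.spatial.transform import Rotation as Ro
def plan(target,jaw_deg,n=5):
    """tool-frame rows from present pose to world target with jaw axis at jaw_deg (mod 180)"""
    from rig import env
    s=env.observe();R=Ro.from_quat(s["tcp_rot"]).as_matrix();p=np.array(s["tcp_pos"])
    y=np.degrees(np.arctan2(R[1,2],R[0,2]));d=(y-jaw_deg+90)%180-90
    print("t",round(s["clock"],2),"p",p.round(4),"jaw",round(y,1),"ydir",R[:,1].round(3),"q6",round(s["q"][5],2),"gap",round(s["finger_gap"],3),"F",np.round(s["ft_force"],1),"T",np.round(s["ft_torque"],2))
    st=np.radians(d)/n;e=(np.array(target)-p)/n;rows=[]
    for i in range(n): rows.append((Ro.from_rotvec(R[:,1]*st*i).as_matrix()@R).T@e)
    print("turn",round(np.radians(d),3),"per row",round(st,4),"rows",np.round(rows,4).tolist())
E
python3 - <<'E'
from h import *
plan((.542,-.344,.12),-4,14)
E
```

```text
t 0.1 p [ 0.1252 -0.535   0.1976] jaw -76.8 ydir [-0.     0.002 -1.   ] q6 -0.1 gap 0.998 F [-0.4 -0.   0.4] T [0.   0.02 0.  ]
turn -1.271 per row -0.0908 rows [[-0.0321, 0.0056, -0.0065], [-0.0326, 0.0056, -0.0036], [-0.0327, 0.0056, -0.0006], [-0.0327, 0.0056, 0.0024], [-0.0323, 0.0056, 0.0053], [-0.0317, 0.0056, 0.0082], [-0.0308, 0.0056, 0.0111], [-0.0297, 0.0056, 0.0138], [-0.0283, 0.0056, 0.0165], [-0.0267, 0.0056, 0.019], [-0.0249, 0.0056, 0.0213], [-0.0228, 0.0056, 0.0235], [-0.0206, 0.0056, 0.0254], [-0.0182, 0.0056, 0.0272]]
```

carry_out([
  [-0.032, 0.0056, -0.0065],
  [-0.0326, 0.0056, -0.0036],
  [-0.0327, 0.0056, -0.0006],
  [-0.0327, 0.0056, 0.0024],
  [-0.0323, 0.0056, 0.0053],
], hand=[0.04, 0.04, 0.04, 0.04, 0.04], roll=[-0.09, -0.09, -0.09, -0.09, -0.09])

```text
clock: 0.52
tcp_pos: [0.2722, -0.4672, 0.1663]
tcp_rot: [-0.239, 0.667, -0.665, 0.237]
ft_force: [1.2, -0.8, -0.9]
finger_gap: 0.685
```

carry_out([
  [-0.0317, 0.0056, 0.008],
  [-0.031, 0.0056, 0.011],
  [-0.03, 0.0056, 0.014],
  [-0.028, 0.0056, 0.0165],
  [-0.0267, 0.0056, 0.019],
], hand=[0.04, 0.04, 0.04, 0.04, 0.04], roll=[-0.09, -0.09, -0.09, -0.09, -0.09])

```text
clock: 0.93
tcp_pos: [0.426, -0.3914, 0.1335]
tcp_rot: [-0.388, 0.595, -0.589, 0.386]
ft_force: [0.8, -1.2, 0.1]
finger_gap: 0.43
```

Run:
```python
from h import *
plan((.542,-.344,.12),-4,5)
```

```text
t 0.93 p [ 0.426  -0.3914  0.1335] jaw -23.7 ydir [-0.007  0.007 -1.   ] q6 -0.43 gap 0.43 F [ 0.8 -1.2  0.1] T [-0.05 -0.05  0.  ]
turn -0.343 per row -0.0687 rows [[-0.018, 0.0026, 0.0175], [-0.0167, 0.0026, 0.0187], [-0.0154, 0.0026, 0.0198], [-0.014, 0.0026, 0.0208], [-0.0126, 0.0026, 0.0217]]
```

carry_out([
  [-0.019, 0.0026, 0.0185],
  [-0.018, 0.0026, 0.02],
  [-0.016, 0.0026, 0.021],
  [-0.015, 0.0026, 0.022],
  [-0.0126, 0.0026, 0.0217],
], hand=[0.04, 0.04, 0.04, 0.04, 0.04], roll=[-0.07, -0.07, -0.07, -0.07, -0.07])

```text
clock: 1.35
tcp_pos: [0.5527, -0.3331, 0.1138]
tcp_rot: [-0.49, 0.517, -0.504, 0.489]
ft_force: [0.2, -0.2, 0.2]
finger_gap: 0.428
```

carry_out([
  [0, 0, 0],
], hand=[0.04], roll=[0])

```text
clock: 1.43
tcp_pos: [0.5557, -0.3299, 0.1117]
tcp_rot: [-0.491, 0.516, -0.501, 0.492]
ft_force: [-0.6, 0.8, -0.1]
finger_gap: 0.425
```

Run:
```python
from h import *
from rig import env, vision
plan((.542,-.344,.12),-4,2)
c=vision.camera("wrist");np.savez("pics/w1.npz",**c);cv2.imwrite("pics/w1.png",c["color"][...,::-1])
s=env.observe()
# equidistant: predicted spoon on image and inverse
def px(X):
    q=c["R"]@np.array(X)+c["t"];r=np.hypot(q[0],q[1]);th=np.arctan2(r,q[2]);return (c["cx"]+c["fx"]*th*q[0]/r,c["cy"]+c["fy"]*th*q[1]/r)
for X in [(.542,-.344,.007),(.547,-.274,.009),(.536,-.424,.004)]: print(np.round(px(X)))
print(c["fx"],np.round(-c["R"].T@c["t"],3))
```

```text
t 1.43 p [ 0.5557 -0.3299  0.1117] jaw -2.0 ydir [-0.014  0.016 -1.   ] q6 -0.59 gap 0.425 F [-0.6  0.8 -0.1] T [-0.09 -0.05  0.03]
turn 0.036 per row 0.0179 rows [[0.0072, -0.0042, -0.0066], [0.0073, -0.0042, -0.0065]]
[308. 215.]
[311. 142.]
[307. 287.]
309.70691628693146 [ 0.561 -0.268  0.299]
```

View pics/w1.png

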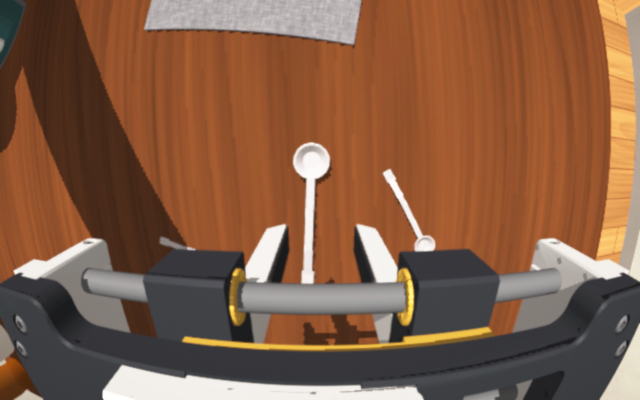

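The wrist view confirms the spoon: its bowl tip is at (312,143) against a predicted (311,142), and its shank lies between the fingers.

carry_out([
  [0.0072, 0.014, -0.0066],
  [0.0072, 0.014, -0.0065],
  [0, 0.02, 0],
  [0, 0.014, 0],
], hand=[0.04, 0.04, 0.04, 0.04], roll=[0.018, 0.018, 0, 0])

```text
clock: 1.82
tcp_pos: [0.5382, -0.3473, 0.0517]
tcp_rot: [-0.481, 0.525, -0.514, 0.479]
ft_force: [0.5, 0.5, -0.3]
finger_gap: 0.425
```

Run:
```python
from h import *
plan((.542,-.344,.0215),-4,2)
```

```text
t 1.82 p [ 0.5382 -0.3473  0.0517] jaw -4.5 ydir [-0.012  0.009 -1.   ] q6 -0.58 gap 0.425 F [ 0.5  0.5 -0.3] T [ 0.02 -0.08 -0.03]
turn -0.009 per row -0.0046 rows [[-0.0017, 0.0151, 0.002], [-0.0017, 0.0151, 0.002]]
```

carry_out([
  [-0.0017, 0.014, 0.002],
  [-0.0017, 0.011, 0.002],
  [0, 0, 0],
], hand=[0.04, 0.04, 0.04], roll=[0, 0, 0])

```text
clock: 2.07
tcp_pos: [0.5361, -0.345, 0.0216]
tcp_rot: [-0.48, 0.529, -0.513, 0.476]
ft_force: [-1.0, 0.5, 0.1]
finger_gap: 0.428
```

Run:
```python
from h import *
plan((.542,-.344,.0215),-4,1)
```

```text
t 2.07 p [ 0.5361 -0.345   0.0216] jaw -4.9 ydir [-0.02   0.012 -1.   ] q6 -0.57 gap 0.428 F [-1.   0.5  0.1] T [-0.01 -0.1   0.05]
turn -0.016 per row -0.0165 rows [[-0.0015, 0.0, 0.0058]]
```

carry_out([
  [-0.001, 0.0005, 0.006],
  [0, 0, 0],
  [0, 0, 0],
  [0, 0, 0],
  [0, 0, 0],
], hand=[0.04, 0.04, 0.0, 0.0, 0.0], roll=[-0.016, 0, 0, 0, 0])

```text
clock: 2.48
tcp_pos: [0.5426, -0.3466, 0.0237]
tcp_rot: [-0.484, 0.524, -0.511, 0.479]
ft_force: [-1.1, -0.4, 0.4]
finger_gap: 0.247
```

carry_out([
  [0, 0, 0],
  [0, 0, 0],
  [0, 0, 0],
], hand=[0.0, 0.0, 0.0], roll=[0, 0, 0])

```text
clock: 2.73
tcp_pos: [0.5437, -0.3473, 0.0259]
tcp_rot: [-0.484, 0.523, -0.512, 0.48]
ft_force: [-0.4, 1.0, -0.9]
finger_gap: 0.036
```

Run:
```python
from h import *
plan((.542,-.344,.0215),-4,1)
```

```text
t 2.73 p [ 0.5437 -0.3473  0.0259] jaw -4.1 ydir [-0.015  0.007 -1.   ] q6 -0.58 gap 0.036 F [-0.4  1.  -0.9] T [-0.04 -0.06  0.02]
turn -0.001 per row -0.0012 rows [[-0.0031, 0.0044, -0.0018]]
```

The fingers closed to 3.4 mm, above or past the shank, because the arm creeps up during idle rows. I reopen and look.

carry_out([
  [0, 0, 0],
  [0, 0, 0],
  [0, 0, 0],
  [0, 0, 0],
  [0, 0, 0],
], hand=[0.04, 0.04, 0.04, 0.04, 0.04], roll=[0, 0, 0, 0, 0])

```text
clock: 3.15
tcp_pos: [0.5439, -0.3472, 0.0263]
tcp_rot: [-0.484, 0.523, -0.512, 0.48]
ft_force: [-0.8, 0.3, -0.3]
finger_gap: 0.357
```

Run:
```python
from h import *
from rig import env, vision
plan((.542,-.344,.0215),-4,1)
ims=[]
c=vision.camera("side");np.savez("pics/s2.npz",**c)
hsv=cv2.cvtColor(c["color"],cv2.COLOR_RGB2HSV)
w=vision.camera("wrist")
a=cv2.resize(c["color"][290:395,270:430,::-1],(800,525),interpolation=2)
b=w["color"][120:300,180:440,::-1]
cv2.imwrite("pics/c2.png",cv2.resize(np.vstack([cv2.resize(a,(520,341)),cv2.resize(b,(520,360),interpolation=2)])[:700],None,fx=.85,fy=.85))
```

```text
t 3.15 p [ 0.5439 -0.3472  0.0263] jaw -4.1 ydir [-0.015  0.007 -1.   ] q6 -0.58 gap 0.357 F [-0.8  0.3 -0.3] T [-0.04 -0.11  0.01]
turn -0.001 per row -0.001 rows [[-0.0031, 0.0049, -0.002]]
```

View pics/c2.png

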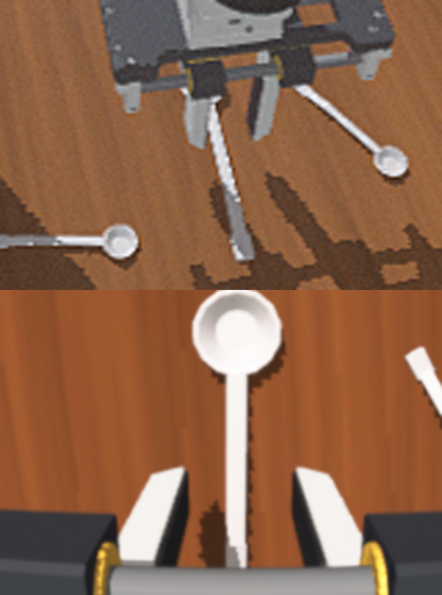

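The spoon hasn't moved and is centred between the jaws, so the fingers only need to go lower.

carry_out([
  [-0.002, 0.004, -0.001],
  [-0.001, 0.002, 0],
  [0, 0.001, 0],
], hand=[0.04, 0.04, 0.04], roll=[0, 0, 0])

```text
clock: 3.5
tcp_pos: [0.543, -0.344, 0.0189]
tcp_rot: [-0.484, 0.522, -0.512, 0.48]
ft_force: [-0.5, -0.1, 0.5]
finger_gap: 0.427
```

carry_out([
  [0, -0.001, 0],
  [0, 0, 0],
  [0, 0, 0],
  [0, 0, 0],
  [0, 0, 0],
], hand=[0.03, 0.02, 0.0, 0.0, 0.0], roll=[0, 0, 0, 0, 0])

```text
clock: 3.92
tcp_pos: [0.5426, -0.3435, 0.0191]
tcp_rot: [-0.484, 0.523, -0.512, 0.48]
ft_force: [0.8, 0.0, 0.3]
finger_gap: 0.107
```

carry_out([
  [0, 0, 0],
  [0, 0, 0],
  [0, 0, 0],
], hand=[0.0, 0.0, 0.0], roll=[0, 0, 0])

```text
clock: 4.17
tcp_pos: [0.5427, -0.3437, 0.0193]
tcp_rot: [-0.484, 0.523, -0.512, 0.48]
ft_force: [-0.4, 0.4, -0.1]
finger_gap: 0.004
```

Run:
```python
from h import *
from rig import env, vision
plan((.542,-.344,.0215),-4,1)
c=vision.camera("side");w=vision.camera("wrist");k=vision.camera("scene")
a=cv2.resize(c["color"][300:395,300:400,::-1],(420,399),interpolation=2)
b=cv2.resize(w["color"][130:290,220:400,::-1],(420,373),interpolation=2)
d=cv2.resize(k["color"][180:250,150:240,::-1],(380,296),interpolation=2)
o=np.zeros((400,800,3),np.uint8);o[:399,:400]=a[:,:400];o[:373,400:]=b[:,:400]
cv2.imwrite("pics/c3.png",o)
P=cloud(c);q=P[(P[...,2]>.003)&(P[...,2]<.03)&(abs(P[...,0]-.54)<.05)&(abs(P[...,1]+.39)<.045)]
hs=cv2.cvtColor(k["color"],cv2.COLOR_RGB2HSV)
```

```text
t 4.17 p [ 0.5427 -0.3437  0.0193] jaw -4.1 ydir [-0.015  0.007 -1.   ] q6 -0.58 gap 0.004 F [-0.4  0.4 -0.1] T [-0.02 -0.08 -0.02]
turn -0.001 per row -0.001 rows [[0.0004, -0.0022, -0.0007]]
```

View pics/c3.png

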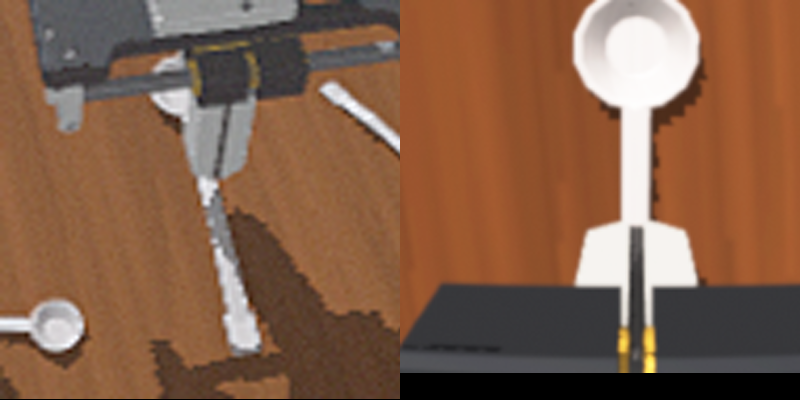

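Run:
```python
from h import *
from rig import env, vision
for n in("side","scene"):
    c=vision.camera(n);np.savez(f"pics/{n}3.npz",**c);P=cloud(c)
    m=(abs(P[...,0]-.543)<.03)&(abs(P[...,1]+.344)<.014)
    hi,ed=np.histogram(P[m][:,2],bins=np.arange(-.02,.09,.005));print(n,hi.tolist())
    f=(abs(P[...,0]-.44)<.02)&(abs(P[...,1]+.25)<.03);print(" floor",np.median(P[f],0).round(4))
    # shank column heights
    for y0 in(-.41,-.39,-.375,-.36,-.32,-.30,-.285):
        s=(abs(P[...,1]-y0)<.004)&(abs(P[...,0]-.54)<.012)&(P[...,2]<.1);print("  y",y0,np.sort(P[s][:,2])[-4:].round(4),s.sum())
c=load("side3");P=cloud(c)
# lowest non-floor point in the finger columns: print along image rows at fingers
q=c["R"]@np.array([.543,-.344,.0])+c["t"];u=c["fx"]*q[0]/q[2]+c["cx"];v=c["fy"]*q[1]/q[2]+c["cy"];print(u,v)
for r in range(int(v)-20,int(v)+14,2): print(r,P[r,int(u)-6:int(u)+8:4].round(3).tolist(),c["color"][r,int(u)].tolist())
```

```text
side [0, 0, 0, 149, 130, 23, 5, 0, 0, 6, 12, 20, 23, 25, 22, 15, 29, 22, 20, 28, 18]
 floor [ 0.4402 -0.2479  0.4138]
  y -0.41 [0.0066 0.0066 0.007  0.0072] 53
  y -0.39 [0.0091 0.0098 0.0099 0.0107] 49
  y -0.375 [0.0093 0.01   0.0102 0.0114] 49
  y -0.36 [0.0863 0.0878 0.0882 0.0921] 121
  y -0.32 [0.0004 0.001  0.0011 0.0015] 19
  y -0.3 [0.008  0.0095 0.0096 0.0099] 32
  y -0.285 [0.0049 0.0065 0.007  0.0111] 6
scene [0, 0, 10, 78, 34, 18, 5, 0, 0, 2, 10, 11, 11, 11, 18, 8, 16, 13, 10, 13, 13]
 floor [ 0.4351 -0.2462  0.4324]
  y -0.41 [0.0046 0.0048 0.0058 0.0064] 18
  y -0.39 [0.0047 0.0053 0.0066 0.0078] 14
  y -0.375 [0.0089 0.0096 0.0105 0.0111] 18
  y -0.36 [0.0087 0.0107 0.0121 0.013 ] 19
  y -0.32 [0.0062 0.0074 0.009  0.0107] 18
  y -0.3 [0.0077 0.0101 0.0101 0.0123] 20
  y -0.285 [0.0077 0.0099 0.0105 0.0118] 21
349.0834475225052 344.0637860284046
324 [[0.543, -0.3, 0.004], [0.519, -0.378, 0.132], [0.526, -0.379, 0.131], [0.533, -0.38, 0.13]] [61, 57, 58]
326 [[0.541, -0.307, 0.008], [0.531, -0.351, 0.08], [0.537, -0.356, 0.086], [0.545, -0.356, 0.082]] [159, 158, 157]
[... 1045 characters left out ...]
22]
346 [[0.53, -0.344, -0.001], [0.537, -0.348, 0.001], [0.543, -0.354, 0.01], [0.553, -0.351, 0.001]] [232, 230, 234]
348 [[0.529, -0.349, -0.001], [0.536, -0.351, 0.0], [0.542, -0.357, 0.008], [0.552, -0.354, -0.001]] [218, 219, 222]
350 [[0.527, -0.353, -0.001], [0.535, -0.355, -0.001], [0.541, -0.361, 0.008], [0.551, -0.359, -0.0]] [144, 129, 123]
352 [[0.526, -0.358, 0.002], [0.534, -0.359, -0.0], [0.539, -0.366, 0.009], [0.549, -0.363, 0.001]] [154, 139, 137]
354 [[0.525, -0.362, 0.001], [0.532, -0.364, 0.001], [0.538, -0.37, 0.009], [0.548, -0.368, 0.001]] [138, 100, 70]
356 [[0.523, -0.366, 0.001], [0.531, -0.368, 0.002], [0.537, -0.374, 0.009], [0.547, -0.37, -0.001]] [140, 90, 58]
```

Depth puts the fingertips near z = 0.03 while the pose reading implies about 0, so the fingers closed above the shank. I compare this with the earlier open-finger picture.

Run:
```python
from h import *
def tips(n,x0,x1):
    c=load(n);P=cloud(c)
    m=(P[...,0]>x0)&(P[...,0]<x1)&(P[...,1]>-.368)&(P[...,1]<-.33)&(P[...,2]>.014)&(P[...,2]<.09)
    q=P[m];i=np.argsort(q[:,2])[:10];print(n,len(q),q[i][:,2].round(3),q.mean(0).round(3),np.ptp(q,0).round(3))
for n,pz in(("s2",.0263),("side3",.0193),("scene3",.0193)):
    print(pz);tips(n,.49,.542);tips(n,.542,.60)
c=load("s2");P=cloud(c);f=(abs(P[...,0]-.45)<.03)&(abs(P[...,1]+.3)<.02)&(P[...,2]<.05);print(np.median(P[f],0))
```

```text
0.0263
s2 130 [0.034 0.035 0.035 0.037 0.04  0.041 0.042 0.042 0.042 0.043] [ 0.519 -0.355  0.065] [0.012 0.02  0.055]
s2 153 [0.032 0.034 0.034 0.034 0.036 0.036 0.036 0.036 0.037 0.037] [ 0.564 -0.357  0.063] [0.013 0.02  0.058]
0.0193
side3 142 [0.028 0.03  0.03  0.031 0.032 0.033 0.033 0.034 0.034 0.035] [ 0.534 -0.352  0.059] [0.012 0.021 0.061]
side3 111 [0.029 0.029 0.03  0.03  0.032 0.033 0.033 0.034 0.035 0.035] [ 0.548 -0.356  0.059] [0.013 0.004 0.058]
0.0193
scene3 34 [0.026 0.03  0.03  0.032 0.034 0.035 0.039 0.039 0.039 0.043] [ 0.537 -0.333  0.056] [0.011 0.006 0.06 ]
scene3 108 [0.03  0.032 0.033 0.033 0.034 0.035 0.035 0.035 0.036 0.036] [ 0.553 -0.339  0.06 ] [0.018 0.024 0.059]
[ 4.49565401e-01 -3.00773187e-01 -1.73132752e-04]
```

Both cameras, with the fingers open and shut, put the tips about 9 mm above the reported TCP rather than 19 mm below it. x and y agree. I trust the cameras and go down carefully.

carry_out([
  [0, 0, 0],
  [0, 0, 0],
  [0, 0, 0],
  [0, 0.004, 0],
  [0, 0.006, 0],
], hand=[0.03, 0.03, 0.03, 0.03, 0.03], roll=[0, 0, 0, 0, 0])

```text
clock: 4.83
tcp_pos: [0.5435, -0.3443, 0.0104]
tcp_rot: [-0.484, 0.522, -0.513, 0.48]
ft_force: [0.4, 0.1, 0.3]
finger_gap: 0.306
```

carry_out([
  [0, 0.005, 0],
  [0, 0.002, 0],
  [0, 0, 0],
], hand=[0.03, 0.03, 0.03], roll=[0, 0, 0])

```text
clock: 5.08
tcp_pos: [0.5422, -0.3433, 0.0001]
tcp_rot: [-0.484, 0.523, -0.512, 0.48]
ft_force: [0.0, -0.2, -0.2]
finger_gap: 0.319
```

```bash
cat >> h.py <<'E'
def tips2(name,z=.0):
    from rig import vision
    c=vision.camera(name);P=cloud(c);np.savez("pics/last.npz",**c)
    for x0,x1 in((.49,.542),(.542,.6)):
        m=(P[...,0]>x0)&(P[...,0]<x1)&(P[...,1]>-.368)&(P[...,1]<-.35)&(P[...,2]>.012)&(P[...,2]<.09)
        q=P[m];print(np.sort(q[:,2])[:8].round(3),q.mean(0).round(3))
E
python3 - <<'E'
from h import *
plan((.542,-.344,-.006),-4,1)
tips2("side")
E
```

```text
t 5.08 p [ 5.422e-01 -3.433e-01  1.000e-04] jaw -4.1 ydir [-0.016  0.007 -1.   ] q6 -0.58 gap 0.319 F [ 0.  -0.2 -0.2] T [-0.02 -0.08 -0.02]
turn -0.001 per row -0.0009 rows [[0.0007, 0.0061, -0.0]]
[0.014 0.015 0.016 0.016 0.016 0.017 0.017 0.018] [ 0.521 -0.354  0.042]
[0.014 0.015 0.015 0.015 0.016 0.017 0.017 0.018] [ 0.562 -0.356  0.049]
```

carry_out([
  [0, 0.004, 0],
  [0, 0.002, 0],
  [0, 0, 0],
], hand=[0.03, 0.03, 0.03], roll=[0, 0, 0])

```text
clock: 5.38
tcp_pos: [0.5423, -0.3434, -0.0062]
tcp_rot: [-0.484, 0.523, -0.512, 0.48]
ft_force: [-0.5, -0.1, 1.7]
finger_gap: 0.317
```

carry_out([
  [0, 0, 0],
  [0, 0, 0],
  [0, 0, 0],
  [0, 0, 0],
  [0, 0, 0],
], hand=[0.0, 0.0, 0.0, 0.0, 0.0], roll=[0, 0, 0, 0, 0])

```text
clock: 5.8
tcp_pos: [0.5425, -0.3436, -0.0058]
tcp_rot: [-0.484, 0.523, -0.512, 0.48]
ft_force: [1.0, 0.1, -0.2]
finger_gap: 0.08
```

carry_out([
  [0, 0, 0],
], hand=[0.0], roll=[0])

```text
clock: 5.88
tcp_pos: [0.5425, -0.3436, -0.0058]
tcp_rot: [-0.484, 0.523, -0.512, 0.48]
ft_force: [-0.7, 0.8, 0.1]
finger_gap: 0.076
```

Gripped at about 7 mm. Lift, then swing with a -97.6° yaw (roll +1.70).

carry_out([
  [0, -0.01, 0],
  [0, -0.02, 0],
  [0, -0.02, 0],
  [0, -0.02, 0],
  [0, -0.005, 0],
], hand=[0.0, 0.0, 0.0, 0.0, 0.0], roll=[0, 0, 0, 0, 0])

```text
clock: 6.3
tcp_pos: [0.5417, -0.3426, 0.0706]
tcp_rot: [-0.485, 0.525, -0.509, 0.479]
ft_force: [0.4, -0.4, 0.7]
finger_gap: 0.073
```

```bash
sed -i 's/def plan(target,jaw_deg,n=5):/def plan(target,jaw_deg,n=5,wrap=180):/; s/d=(y-jaw_deg+90)%180-90/d=(y-jaw_deg+wrap\/2)%wrap-wrap\/2/' h.py
python3 - <<'E'
from h import *
plan((.49,-.123,.07),-101.7,16,360)
from rig import vision
c=vision.camera("side");cv2.imwrite("pics/c4.png",cv2.resize(c["color"][230:395,220:430,::-1],None,fx=3,fy=3))
E
```

```text
t 6.3 p [ 0.5417 -0.3426  0.0706] jaw -4.1 ydir [-0.021  0.011 -1.   ] q6 -0.58 gap 0.073 F [ 0.4 -0.4  0.7] T [-0.08 -0.15  0.02]
turn 1.704 per row 0.1065 rows [[-0.0135, 0.0003, -0.0042], [-0.0129, 0.0003, -0.0056], [-0.0123, 0.0003, -0.0069], [-0.0115, 0.0003, -0.0082], [-0.0105, 0.0003, -0.0094], [-0.0095, 0.0003, -0.0104], [-0.0083, 0.0003, -0.0114], [-0.007, 0.0003, -0.0122], [-0.0057, 0.0003, -0.0129], [-0.0043, 0.0003, -0.0134], [-0.0029, 0.0003, -0.0138], [-0.0014, 0.0003, -0.014], [0.0001, 0.0003, -0.0141], [0.0016, 0.0003, -0.014], [0.0031, 0.0003, -0.0138], [0.0045, 0.0003, -0.0133]]
```

View pics/c4.png

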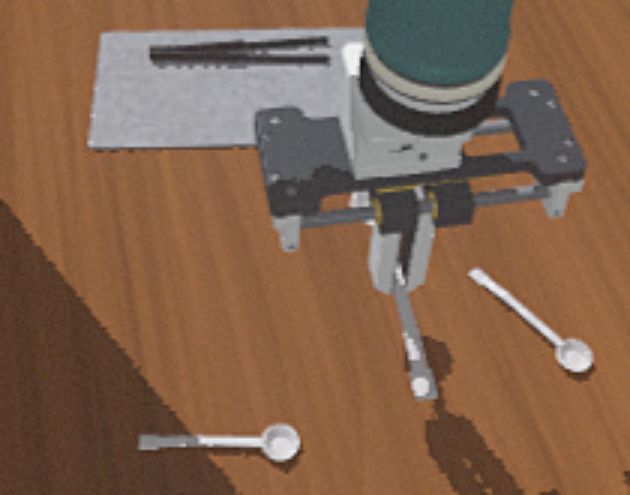

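The spoon is lifted and held level, with its handle at (415,375) in the crop. Swinging over to the mat.

carry_out([
  [-0.0135, 0, -0.0042],
  [-0.013, 0, -0.0056],
  [-0.0123, 0, -0.007],
  [-0.0115, 0, -0.008],
  [-0.0105, 0, -0.0094],
], hand=[0.0, 0.0, 0.0, 0.0, 0.0], roll=[0.107, 0.107, 0.107, 0.107, 0.107])

```text
clock: 6.77
tcp_pos: [0.525, -0.2742, 0.0694]
tcp_rot: [-0.324, 0.637, -0.624, 0.314]
ft_force: [-0.0, 0.1, 0.3]
finger_gap: 0.077
```

carry_out([
  [-0.0095, 0, -0.0104],
  [-0.0083, 0, -0.0114],
  [-0.007, 0, -0.0122],
  [-0.0057, 0, -0.013],
  [-0.0043, 0, -0.0134],
], hand=[0.0, 0.0, 0.0, 0.0, 0.0], roll=[0.107, 0.107, 0.107, 0.107, 0.107])

```text
clock: 7.18
tcp_pos: [0.5077, -0.2, 0.0651]
tcp_rot: [-0.14, 0.702, -0.688, 0.122]
ft_force: [-0.8, 0.7, -0.0]
finger_gap: 0.078
```

Run:
```python
from h import *
plan((.49,-.123,.06),-101.7,5,360)
```

```text
t 7.18 p [ 0.5077 -0.2     0.0651] jaw -68.6 ydir [-0.028  0.014 -0.999] q6 0.72 gap 0.078 F [-0.8  0.7 -0. ] T [-0.05  0.01 -0.01]
turn 0.578 per row 0.1155 rows [[-0.0024, 0.0013, -0.0156], [-0.0005, 0.0013, -0.0158], [0.0013, 0.0013, -0.0157], [0.0031, 0.0013, -0.0155], [0.0048, 0.0013, -0.015]]
```

carry_out([
  [-0.0024, 0.001, -0.0156],
  [-0.0005, 0.001, -0.0158],
  [0.0013, 0.001, -0.0157],
  [0.003, 0.001, -0.0155],
  [0.0045, 0.001, -0.0145],
], hand=[0.0, 0.0, 0.0, 0.0, 0.0], roll=[0.116, 0.116, 0.116, 0.116, 0.11])

```text
clock: 7.6
tcp_pos: [0.4873, -0.1185, 0.0569]
tcp_rot: [0.068, 0.707, -0.698, -0.094]
ft_force: [-0.5, 0.6, -0.2]
finger_gap: 0.073
```

carry_out([
  [0, 0, 0],
], hand=[0.0], roll=[0])

```text
clock: 7.68
tcp_pos: [0.4859, -0.116, 0.0558]
tcp_rot: [0.067, 0.707, -0.697, -0.095]
ft_force: [-0.2, -0.3, 0.0]
finger_gap: 0.074
```

Run:
```python
from h import *
plan((.49,-.123,.02),-101.7,3,360)
```

```text
t 7.68 p [ 0.4859 -0.116   0.0558] jaw -103.2 ydir [-0.037  0.019 -0.999] q6 1.45 gap 0.074 F [-0.2 -0.3  0. ] T [ 0.05 -0.01  0.01]
turn -0.026 per row -0.0088 rows [[-0.0023, 0.0118, 0.0021], [-0.0023, 0.0118, 0.0021], [-0.0023, 0.0118, 0.0021]]
```

carry_out([
  [-0.0023, 0.012, 0.0021],
  [-0.0023, 0.012, 0.0021],
  [-0.0023, 0.01, 0.0021],
  [0, 0.002, 0],
], hand=[0.0, 0.0, 0.0, 0.0], roll=[-0.009, -0.009, -0.009, 0])

```text
clock: 8.02
tcp_pos: [0.4902, -0.1251, 0.0156]
tcp_rot: [0.053, 0.709, -0.699, -0.081]
ft_force: [-0.7, 0.1, -0.3]
finger_gap: 0.077
```

Run:
```python
from h import *
plan((.49,-.123,-.001),-101.7,2,360)
from rig import vision
c=vision.camera("side");cv2.imwrite("pics/c5.png",cv2.resize(c["color"][210:300,230:370,::-1],None,fx=4,fy=4))
```

```text
t 8.02 p [ 0.4902 -0.1251  0.0156] jaw -100.9 ydir [-0.037  0.017 -0.999] q6 1.4 gap 0.077 F [-0.7  0.1 -0.3] T [ 0.04  0.01 -0.01]
turn 0.014 per row 0.0071 rows [[-0.0, 0.0083, -0.0009], [-0.0, 0.0083, -0.0009]]
```

View pics/c5.png

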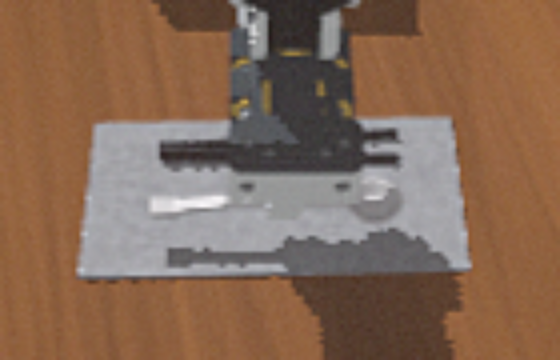

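The spoon hangs over the mat with its bowl at (378,200), at the tips' end and parallel to the tweezer at (160–400,150). Lowering it now.

carry_out([
  [0, 0.008, 0],
  [0, 0.005, 0],
  [0, 0.001, 0],
  [0, 0, 0],
], hand=[0.0, 0.0, 0.0, 0.0], roll=[0, 0, 0, 0])

```text
clock: 8.4
tcp_pos: [0.4895, -0.1263, -0.0005]
tcp_rot: [0.053, 0.709, -0.699, -0.081]
ft_force: [-0.1, -0.4, 0.4]
finger_gap: 0.079
```

carry_out([
  [0, 0.0015, 0],
  [0, 0.0005, 0],
  [0, 0, 0],
  [0, 0, 0],
  [0, 0, 0],
], hand=[0.0, 0.0, 0.03, 0.03, 0.03], roll=[0, 0, 0, 0, 0])

```text
clock: 8.82
tcp_pos: [0.4906, -0.1266, -0.0008]
tcp_rot: [0.054, 0.708, -0.699, -0.08]
ft_force: [0.5, 0.6, 0.3]
finger_gap: 0.253
```

carry_out([
  [0, 0, 0],
  [0, -0.01, 0],
  [0, -0.03, 0],
  [0, -0.035, 0],
  [0, -0.035, 0],
], hand=[0.03, 0.03, 0.03, 0.03, 0.03], roll=[0, 0, 0, 0, 0])

```text
clock: 9.23
tcp_pos: [0.4881, -0.1259, 0.105]
tcp_rot: [0.047, 0.71, -0.697, -0.087]
ft_force: [0.5, -0.1, 0.3]
finger_gap: 0.322
```

carry_out([
  [0, -0.035, 0],
  [0, -0.035, 0],
  [0, -0.035, 0],
  [0, -0.035, 0],
  [0, -0.035, 0],
], hand=[0.03, 0.03, 0.03, 0.03, 0.03], roll=[0, 0, 0, 0, 0])

```text
clock: 9.65
tcp_pos: [0.4958, -0.1291, 0.2921]
tcp_rot: [0.048, 0.71, -0.697, -0.086]
ft_force: [1.1, -1.1, 0.1]
finger_gap: 0.321
```

Run:
```python
from h import *
from rig import vision
c=vision.camera("side");np.savez("pics/side5.npz",**c)
P=cloud(c);hsv=cv2.cvtColor(c["color"],cv2.COLOR_RGB2HSV)
q=c["R"]
m=(abs(P[...,0]-.49)<.1)&(P[...,1]<-.105)&(P[...,1]>-.17)&(P[...,2]>.0055)&(P[...,2]<.03)
k=P[m];ce,ax,L,fr=pca(k);print("spoon pts",ce.round(3),ax.round(3),L.round(3),round(fr,2),m.sum(),"ang",np.degrees(np.arctan2(ax[1],ax[0])).round(1))
cv2.imwrite("pics/c6.png",cv2.resize(c["color"][210:300,230:370,::-1],None,fx=4,fy=4))
k=vision.camera("scene");np.savez("pics/scene5.npz",**k)
plan((.514,.224,.26),90,10)
P=cloud(k)
print("near drum:")
for n in("side5","scene5"):
    c=load(n);P=cloud(c);m=(abs(P[...,0]-.515)<.05)&(abs(P[...,1]-.225)<.05)&(P[...,2]>.17)&(P[...,2]<.24)
    z=P[m];b=z[z[:,2]>.206];t=z[(z[:,2]>.194)&(z[:,2]<.202)]
    if len(b)>5: print(n,len(b),"bar",pca(b)[0].round(4),pca(b)[1].round(3),pca(b)[2].round(3),"ztop",np.sort(b[:,2])[-8:].round(3),"top",np.median(t,0).round(3),t.min(0).round(3),t.max(0).round(3))
```

```text
spoon pts [ 0.485 -0.13 ] [-0.988  0.155] 0.185 0.43 285 ang 171.1
t 9.75 p [ 0.4985 -0.1301  0.2983] jaw -100.9 ydir [-0.038  0.017 -0.999] q6 1.39 gap 0.318 F [-0.3  0.5  0.7] T [-0.01 -0.04  0.02]
turn -0.19 per row -0.019 rows [[0.005, 0.0044, -0.035], [0.0043, 0.0044, -0.0351], [0.0037, 0.0044, -0.0352], [0.003, 0.0044, -0.0353], [0.0023, 0.0044, -0.0353], [0.0016, 0.0044, -0.0353], [0.001, 0.0044, -0.0354], [0.0003, 0.0044, -0.0354], [-0.0004, 0.0044, -0.0354], [-0.001, 0.0044, -0.0354]]
near drum:
side5 77 bar [0.5084 0.2216] [-1.     0.026] 0.036 ztop [0.218 0.218 0.218 0.218 0.218 0.218 0.219 0.219] top [0.502 0.212 0.197] [0.48  0.187 0.194] [0.525 0.249 0.201]
scene5 83 bar [0.5153 0.2284] [-1.    -0.016] 0.048 ztop [0.219 0.219 0.219 0.219 0.219 0.22  0.22  0.221] top [0.52  0.227 0.197] [0.481 0.195 0.194] [0.551 0.262 0.202]
```

View pics/c6.png

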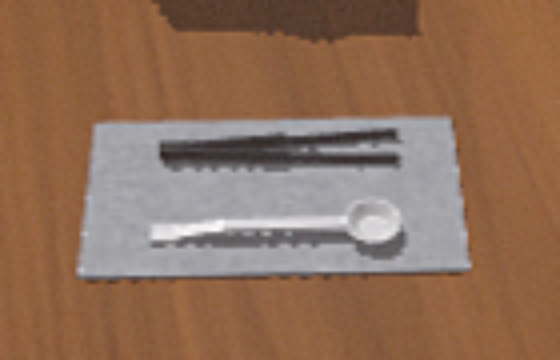

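The spoon lies flat on the mat, parallel to the tweezer, with its bowl at (375,222) at the tips' end. For the cap I turn the wrist to jaw +90°, which gives q6 room for ±53°.

carry_out([
  [0, 0, -0.02],
  [0, 0, -0.02],
  [0, 0, -0.02],
  [0, 0, 0],
  [0, 0, 0],
], hand=[0.05, 0.05, 0.05, 0.05, 0.05], roll=[-0.12, -0.12, -0.12, -0.12, -0.12])

```text
clock: 10.17
tcp_pos: [0.5031, -0.0691, 0.3041]
tcp_rot: [-0.16, 0.698, -0.683, 0.142]
ft_force: [0.4, 0.5, -0.5]
finger_gap: 0.532
```

carry_out([
  [0, 0, 0],
  [0, 0, 0],
  [0, 0, 0],
  [0, 0, 0],
  [0, 0, 0],
], hand=[0.05, 0.05, 0.05, 0.05, 0.05], roll=[-0.12, -0.12, -0.12, -0.12, -0.12])

```text
clock: 10.58
tcp_pos: [0.5017, -0.0673, 0.3047]
tcp_rot: [-0.362, 0.621, -0.601, 0.349]
ft_force: [-0.1, 0.2, -0.6]
finger_gap: 0.53
```

carry_out([
  [0, 0, 0],
  [0, 0, 0],
  [0, 0, 0],
  [0, 0, 0],
  [0, 0, 0],
], hand=[0.05, 0.05, 0.05, 0.05, 0.05], roll=[-0.12, -0.12, -0.12, -0.12, -0.12])

```text
clock: 11.0
tcp_pos: [0.5001, -0.0666, 0.3048]
tcp_rot: [0.529, -0.484, 0.461, -0.523]
ft_force: [0.3, -0.5, -0.6]
finger_gap: 0.532
```

carry_out([
  [0, 0, 0],
  [0, 0, 0],
  [0, 0, 0],
  [0, 0, 0],
  [0, 0, 0],
], hand=[0.05, 0.05, 0.05, 0.05, 0.05], roll=[-0.12, -0.12, -0.12, -0.12, -0.12])

```text
clock: 11.42
tcp_pos: [0.4986, -0.0661, 0.3048]
tcp_rot: [-0.645, 0.3, -0.275, 0.646]
ft_force: [-0.7, 0.5, -1.2]
finger_gap: 0.535
```

Run:
```python
from h import *
plan((.515,.226,.28),90,10,360)
```

```text
t 11.42 p [ 0.4986 -0.0661  0.3048] jaw 42.0 ydir [-0.032  0.015 -0.999] q6 -0.98 gap 0.535 F [-0.7  0.5 -1.2] T [-0.03 -0.09  0.03]
turn -0.838 per row -0.0838 rows [[-0.0205, 0.0029, 0.0208], [-0.0187, 0.0029, 0.0224], [-0.0168, 0.0029, 0.0239], [-0.0147, 0.0029, 0.0252], [-0.0126, 0.0029, 0.0264], [-0.0103, 0.0029, 0.0273], [-0.008, 0.0029, 0.0281], [-0.0056, 0.0029, 0.0287], [-0.0032, 0.0029, 0.029], [-0.0007, 0.0029, 0.0292]]
```

carry_out([
  [-0.0205, 0.003, 0.021],
  [-0.0187, 0.003, 0.0224],
  [-0.0168, 0.003, 0.024],
  [-0.0147, 0.003, 0.025],
  [-0.0126, 0.003, 0.0264],
], hand=[0.05, 0.05, 0.05, 0.05, 0.05], roll=[-0.084, -0.084, -0.084, -0.084, -0.084])

```text
clock: 11.83
tcp_pos: [0.5053, 0.0793, 0.2913]
tcp_rot: [-0.69, 0.155, -0.132, 0.695]
ft_force: [-0.2, -0.3, -0.4]
finger_gap: 0.533
```

carry_out([
  [-0.0103, 0.003, 0.0273],
  [-0.008, 0.003, 0.028],
  [-0.0056, 0.003, 0.0287],
  [-0.0032, 0.003, 0.027],
  [0, 0, 0.015],
], hand=[0.05, 0.05, 0.05, 0.05, 0.05], roll=[-0.084, -0.084, -0.084, -0.084, -0.084])

```text
clock: 12.25
tcp_pos: [0.5074, 0.2175, 0.2796]
tcp_rot: [-0.702, -0.001, 0.024, 0.712]
ft_force: [-0.9, -0.7, -0.8]
finger_gap: 0.531
```

Run:
```python
from h import *
from rig import vision
plan((.515,.226,.25),90,2,360)
```

```text
t 12.25 p [0.5074 0.2175 0.2796] jaw 92.1 ydir [-0.033  0.013 -0.999] q6 -1.31 gap 0.531 F [-0.9 -0.7 -0.8] T [ 0.02 -0.14  0.02]
turn 0.036 per row 0.0179 rows [[0.0044, 0.0147, 0.0039], [0.0044, 0.0147, 0.004]]
```

carry_out([
  [0.0044, 0.015, 0.003],
  [0.004, 0.015, 0.003],
  [0, 0, 0],
], hand=[0.05, 0.05, 0.05], roll=[0.018, 0.018, 0])

```text
clock: 12.5
tcp_pos: [0.5135, 0.2296, 0.2489]
tcp_rot: [-0.702, 0.008, 0.015, 0.712]
ft_force: [0.8, -0.9, 0.6]
finger_gap: 0.534
```

Run:
```python
from h import *
from rig import vision
plan((.515,.226,.195),90,3,360)
c=vision.camera("scene");P=cloud(c)
m=(abs(P[...,0]-.52)<.03)&(abs(P[...,1]-.226)<.06)&(P[...,2]>.225)&(P[...,2]<.30)
q=P[m]
for k in(q[q[:,1]<.226],q[q[:,1]>.226]): print(len(k),k.min(0).round(3),k.max(0).round(3),np.sort(k[:,2])[:5].round(3),np.median(k,0).round(3))
w=vision.camera("wrist");o=np.vstack([cv2.resize(c["color"][140:260,340:480,::-1],(350,300),interpolation=2),cv2.resize(w["color"][130:330,200:434,::-1],(350,299),interpolation=2)])
cv2.imwrite("pics/c7.png",o)
```

```text
t 12.5 p [0.5135 0.2296 0.2489] jaw 90.6 ydir [-0.032  0.015 -0.999] q6 -1.27 gap 0.534 F [ 0.8 -0.9  0.6] T [-0.  -0.2 -0. ]
turn 0.01 per row 0.0032 rows [[0.001, 0.0179, -0.0015], [0.0011, 0.0179, -0.0015], [0.0011, 0.0179, -0.0015]]
72 [0.516 0.192 0.254] [0.527 0.205 0.3  ] [0.254 0.256 0.258 0.259 0.261] [0.524 0.199 0.279]
77 [0.504 0.254 0.258] [0.528 0.267 0.3  ] [0.258 0.258 0.26  0.26  0.261] [0.523 0.259 0.28 ]
```

View pics/c7.png

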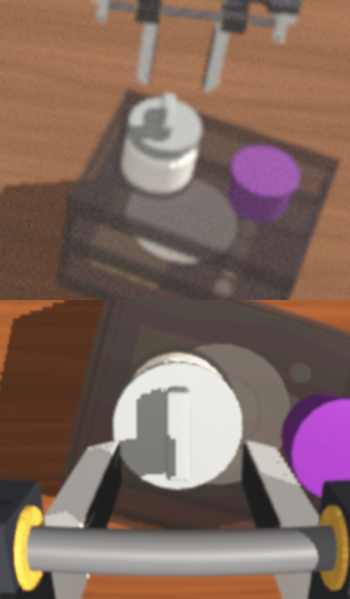

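The cap's bar is centred between the jaws in the wrist crop (bar at 178, jaw middle at 181), and the tips are about 6–8 mm above the reading. Descending to reading 0.197.

carry_out([
  [0.001, 0.017, -0.0005],
  [0.001, 0.017, -0.0005],
  [0, 0.012, 0],
  [0, 0, 0],
], hand=[0.05, 0.05, 0.05, 0.05], roll=[0.005, 0.005, 0, 0])

```text
clock: 12.93
tcp_pos: [0.5168, 0.2272, 0.2107]
tcp_rot: [-0.701, 0.007, 0.006, 0.713]
ft_force: [-0.5, -0.1, 0.6]
finger_gap: 0.533
```

Run:
```python
from h import *
plan((.515,.2285,.197),90,1,360)
```

```text
t 12.93 p [0.5168 0.2272 0.2107] jaw 89.9 ydir [-0.019  0.018 -1.   ] q6 -1.27 gap 0.533 F [-0.5 -0.1  0.6] T [ 0.05 -0.16 -0.04]
turn -0.002 per row -0.0024 rows [[-0.0015, 0.0137, 0.0011]]
```

carry_out([
  [-0.001, 0.008, 0.001],
  [0, 0.005, 0],
  [0, 0, 0],
], hand=[0.05, 0.05, 0.05], roll=[0, 0, 0])

```text
clock: 13.18
tcp_pos: [0.5163, 0.2278, 0.1995]
tcp_rot: [-0.7, 0.006, 0.004, 0.714]
ft_force: [-0.5, -0.1, 0.5]
finger_gap: 0.532
```

Tips are at about 0.206, which is 12 mm of the bar. Closing.

carry_out([
  [0, 0.002, 0],
  [0, 0, 0],
  [0, 0, 0],
  [0, 0, 0],
  [0, 0, 0],
], hand=[0.0, 0.0, 0.0, 0.0, 0.0], roll=[0, 0, 0, 0, 0])

```text
clock: 13.6
tcp_pos: [0.5171, 0.228, 0.1996]
tcp_rot: [-0.7, 0.005, 0.003, 0.714]
ft_force: [0.1, 0.5, -0.9]
finger_gap: 0.215
```

carry_out([
  [0, 0, 0],
  [0, 0, 0],
  [0, 0, 0],
  [0, 0, 0],
  [0, 0, 0],
], hand=[0.0, 0.0, 0.0, 0.0, 0.0], roll=[0, 0, 0, 0, 0])

```text
clock: 14.02
tcp_pos: [0.5174, 0.2282, 0.2001]
tcp_rot: [-0.7, 0.005, 0.003, 0.714]
ft_force: [0.4, -0.5, 0.0]
finger_gap: 0.126
```

Run:
```python
from h import *
plan((.515,.2285,.197),90,1,360)
```

```text
t 14.02 p [0.5174 0.2282 0.2001] jaw 89.8 ydir [-0.011  0.02  -1.   ] q6 -1.26 gap 0.126 F [ 0.4 -0.5  0. ] T [ 0.06 -0.14  0.03]
turn -0.003 per row -0.003 rows [[-0.0023, 0.0031, 0.0003]]
```

Gripped at 11.8 mm. First I try counter-clockwise (negative roll), gently.

carry_out([
  [0, 0, 0],
  [0, 0, 0],
  [0, 0, 0],
  [0, 0, 0],
], hand=[0.0, 0.0, 0.0, 0.0], roll=[-0.04, -0.04, -0.04, 0])

```text
clock: 14.35
tcp_pos: [0.5174, 0.2276, 0.2]
tcp_rot: [-0.699, -0.039, 0.046, 0.713]
ft_force: [0.3, 1.0, 0.3]
finger_gap: 0.126
```

Run:
```python
from h import *
plan((.517,.228,.2),90,1,360)
```

```text
t 14.35 p [0.5174 0.2276 0.2   ] jaw 96.9 ydir [-0.011  0.019 -1.   ] q6 -1.39 gap 0.126 F [0.3 1.  0.3] T [ 0.1  -0.12 -0.33]
turn 0.121 per row 0.1206 rows [[-0.0004, 0.0, 0.0005]]
```

7° turned with a moment of -0.33 N·m, which is suspicious. Trying the other way for comparison.

carry_out([
  [0, 0, 0],
  [0, 0, 0],
  [0, 0, 0],
  [0, 0, 0],
], hand=[0.0, 0.0, 0.0, 0.0], roll=[0.04, 0.04, 0.04, 0])

```text
clock: 14.68
tcp_pos: [0.5173, 0.2277, 0.2]
tcp_rot: [-0.7, 0.007, 0.001, 0.714]
ft_force: [-0.5, 0.4, -0.1]
finger_gap: 0.125
```

Run:
```python
from h import *
plan((.517,.228,.2),90,1,360)
```

```text
t 14.68 p [0.5173 0.2277 0.2   ] jaw 89.5 ydir [-0.011  0.019 -1.   ] q6 -1.26 gap 0.125 F [-0.5  0.4 -0.1] T [-0.01 -0.11 -0.  ]
turn -0.008 per row -0.0085 rows [[-0.0003, 0.0, 0.0003]]
```

carry_out([
  [0, 0, 0],
  [0, 0, 0],
  [0, 0, 0],
  [0, 0, 0],
], hand=[0.0, 0.0, 0.0, 0.0], roll=[0.04, 0.04, 0.04, 0])

```text
clock: 15.02
tcp_pos: [0.5174, 0.2278, 0.2]
tcp_rot: [-0.699, 0.051, -0.042, 0.712]
ft_force: [-0.7, -0.2, -0.5]
finger_gap: 0.124
```

Run:
```python
from h import *
plan((.517,.228,.2),90,1,360)
```

```text
t 15.02 p [0.5174 0.2278 0.2   ] jaw 82.4 ydir [-0.011  0.019 -1.   ] q6 -1.14 gap 0.124 F [-0.7 -0.2 -0.5] T [-0.02 -0.16  0.03]
turn -0.132 per row -0.1321 rows [[-0.0004, -0.0, 0.0002]]
```

Clockwise is free (0.03 N·m), so the thread is left-handed. Continuing clockwise to about 51°.

carry_out([
  [0, 0, 0],
  [0, 0, 0],
  [0, 0, 0],
  [0, 0, 0],
  [0, 0, 0],
], hand=[0.0, 0.0, 0.0, 0.0, 0.0], roll=[0.08, 0.08, 0.08, 0.08, 0.08])

```text
clock: 15.43
tcp_pos: [0.5176, 0.2269, 0.2001]
tcp_rot: [-0.676, 0.195, -0.184, 0.686]
ft_force: [0.3, -0.7, -0.0]
finger_gap: 0.122
```

carry_out([
  [0, 0, 0],
  [0, 0, 0],
  [0, 0, 0],
  [0, 0, 0],
  [0, 0, 0],
], hand=[0.0, 0.0, 0.0, 0.0, 0.0], roll=[0.08, 0.08, 0.08, 0.08, 0.0])

```text
clock: 15.85
tcp_pos: [0.5169, 0.2258, 0.2003]
tcp_rot: [-0.638, 0.305, -0.293, 0.644]
ft_force: [0.5, -0.1, -0.1]
finger_gap: 0.121
```

Run:
```python
from h import *
plan((.517,.228,.2),39,1,360)
```

```text
t 15.85 p [0.5169 0.2258 0.2003] jaw 40.0 ydir [-0.012  0.015 -1.   ] q6 -0.4 gap 0.121 F [ 0.5 -0.1 -0.1] T [-0.01 -0.18 -0.01]
turn 0.017 per row 0.0169 rows [[-0.0016, 0.0003, 0.0016]]
```

carry_out([
  [0, 0, 0],
  [0, 0, 0],
  [0, 0, 0],
  [0, 0, 0],
], hand=[0.0, 0.0, 0.0, 0.0], roll=[0.025, 0.025, 0.025, 0])

```text
clock: 16.18
tcp_pos: [0.5162, 0.2255, 0.2003]
tcp_rot: [-0.628, 0.328, -0.315, 0.632]
ft_force: [0.5, 0.0, 0.5]
finger_gap: 0.12
```

Run:
```python
from h import *
plan((.517,.228,.2),38,1,360)
```

```text
t 16.18 p [0.5162 0.2255 0.2003] jaw 35.9 ydir [-0.014  0.014 -1.   ] q6 -0.33 gap 0.12 F [0.5 0.  0.5] T [-0.13 -0.11  0.09]
turn -0.036 per row -0.0358 rows [[-0.0016, 0.0004, 0.0021]]
```

The moment is starting to rise (0.09), so the stop at about 53° is reached. Gentle lift test.

carry_out([
  [0, -0.003, 0],
  [0, -0.003, 0],
  [0, -0.002, 0],
], hand=[0.0, 0.0, 0.0], roll=[-0.005, 0, 0])

```text
clock: 16.43
tcp_pos: [0.5162, 0.2255, 0.2075]
tcp_rot: [-0.629, 0.326, -0.312, 0.633]
ft_force: [-0.8, 0.5, -1.0]
finger_gap: 0.121
```

Run:
```python
from h import *
plan((.517,.228,.2),38,1,360)
```

```text
t 16.43 p [0.5162 0.2255 0.2075] jaw 36.4 ydir [-0.015  0.014 -1.   ] q6 -0.33 gap 0.121 F [-0.8  0.5 -1. ] T [-0.03 -0.06  0.06]
turn -0.028 per row -0.0278 rows [[-0.0013, 0.0075, 0.0021]]
```

No pull against it, so the lift goes on.

carry_out([
  [0, -0.008, 0],
  [0, -0.014, 0],
  [0, -0.016, 0],
  [0, -0.016, 0],
  [0, -0.01, 0],
], hand=[0.0, 0.0, 0.0, 0.0, 0.0], roll=[0, 0, 0, 0, 0])

```text
clock: 16.85
tcp_pos: [0.5162, 0.2245, 0.2737]
tcp_rot: [-0.63, 0.327, -0.31, 0.632]
ft_force: [0.4, 0.3, 0.3]
finger_gap: 0.125
```

carry_out([
  [0, -0.004, 0],
  [0, 0, 0],
  [0, 0, 0],
  [0, 0, 0],
  [0, 0, 0],
], hand=[0.0, 0.0, 0.0, 0.0, 0.0], roll=[0, 0, 0, 0, 0])

```text
clock: 17.27
tcp_pos: [0.5173, 0.2248, 0.2814]
tcp_rot: [-0.629, 0.325, -0.311, 0.634]
ft_force: [0.2, 0.6, -1.1]
finger_gap: 0.126
```

Run:
```python
from h import *
from rig import vision
plan((.517,.228,.2),38,1,360)
a=vision.camera("scene");b=vision.camera("side")
P=cloud(a);m=(abs(P[...,0]-.516)<.05)&(abs(P[...,1]-.226)<.05)&(P[...,2]>.15)&(P[...,2]<.29);print(np.histogram(P[m][:,2],np.arange(.15,.295,.01)))
t=P[m];t=t[(t[:,2]>.245)&(t[:,2]<.28)];print(t.min(0).round(3),t.max(0).round(3))
o=np.hstack([cv2.resize(a["color"][130:290,340:500,::-1],(400,400),interpolation=2),cv2.resize(b["color"][60:290,220:450,::-1],(400,400),interpolation=2)])
cv2.imwrite("pics/c8.png",o)
```

```text
t 17.27 p [0.5173 0.2248 0.2814] jaw 36.5 ydir [-0.014  0.015 -1.   ] q6 -0.33 gap 0.126 F [ 0.2  0.6 -1.1] T [ 0.   -0.15  0.03]
turn -0.026 per row -0.0261 rows [[-0.0011, 0.0814, 0.0018]]
(array([121, 114, 164, 113, 158,   0,   0,   0,   0,   0,   0,  75, 314,
        83]), array([0.15, 0.16, 0.17, 0.18, 0.19, 0.2 , 0.21, 0.22, 0.23, 0.24, 0.25,
       0.26, 0.27, 0.28, 0.29]))
[0.49  0.193 0.26 ] [0.553 0.262 0.28 ]
```

View pics/c8.png

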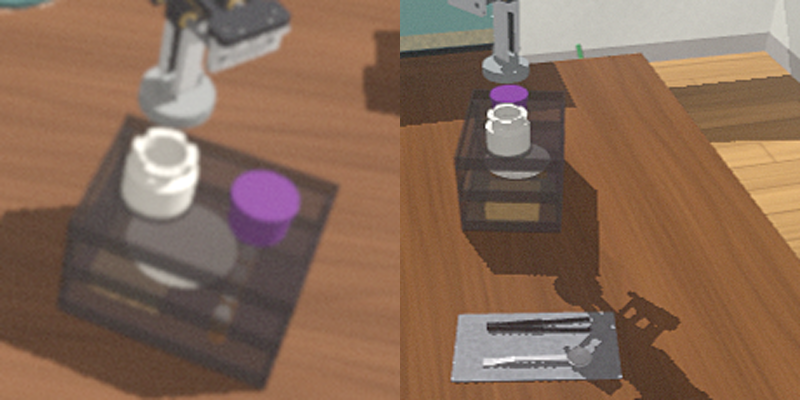

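The cap is off and level about 8 cm above its seat, the drum is open, and the spoon lies beside the tweezer on the mat. Settling, then handing in.

carry_out([
  [0, 0, 0],
  [0, 0, 0],
  [0, 0, 0],
  [0, 0, 0],
  [0, 0, 0],
], hand=[0.0, 0.0, 0.0, 0.0, 0.0], roll=[0, 0, 0, 0, 0])

```text
clock: 17.78
tcp_pos: [0.5165, 0.2246, 0.2789]
tcp_rot: [-0.63, 0.326, -0.31, 0.633]
ft_force: [-1.4, -0.6, -0.1]
finger_gap: 0.125
```

Run:
```python
from h import *
plan((.517,.228,.28),38,1,360)
from rig import env
print(env.hand_in())
```

```text
t 17.78 p [0.5165 0.2246 0.2789] jaw 36.5 ydir [-0.018  0.014 -1.   ] q6 -0.33 gap 0.125 F [-1.4 -0.6 -0.1] T [-0.01 -0.08 -0.08]
turn -0.026 per row -0.0261 rows [[-0.0025, -0.0011, 0.0024]]
the job is handed in; nothing more can be done
None
```

I laid the large spoon flat on the mat beside the tweezer, bowl at the tips' end, and let it go. Then I unscrewed the cap and lifted it off. The job was handed in at 17.8 s; no verdict is given, so these are my own checks.

- **Thread:** it is left-handed. Counter-clockwise met a resisting moment of 0.33 N·m; clockwise turned freely to its stop at about 53°.
- **Cap:** it is held level (tool within about 1.5°) roughly 8 cm above its seat, with the fingers at 11.8 mm on the 12 mm bar. The picture shows the drum open and the cap clear of everything.
- **Spoon:** the last picture shows it inside the mat's edges and parallel to the tweezer by eye. A depth estimate of its angle came to about 3° off. That point set also measured 185 mm for a 150 mm spoon, so it took in some of the mat, and I relied on the picture.
- **Tweezer, tub and saucer:** they looked undisturbed in the last pictures. I did not measure them again.

**Reading that disagreed:** the fingertips were really about 6–9 mm above the reported TCP height, while the description puts them 19 mm below it. My first two closings on the spoon therefore missed just above it without moving it. I used the camera heights from then on.

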